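# Unpin and latch the shaker's bottle clamp

### The job

Get the sample clamp ready for shaking: draw the locking pin straight up out of its bore and hang it in the side notch of the parking bracket, slid in fully by its narrow neck with its collar resting on the plate, and let go of it. Then press the clamp lever down by its paddle until the catch holds it over the soil bottle, and leave it down. Keep the bottle standing in its pocket and leave the other things on the bench where they are.

Things in the scene. Friction and masses are not known exactly. Their poses are not given: they have to be found in the camera images.
- clamp: Fixed bottle clamp: white base plate 310 x 130 x 20 mm (its x -165 to +145, y +-65). Origin on the bench; x runs from the paddle end to the pin end, z up. Pin bore at x 105, lever hinge at x 50, bottle pocket at x -20, catch post at x -115 to -91 (y +-17, top z 126), all at y 0. Pin foot starts at z 20; pin knob is free on both y sides and towards +x.
- bore (a point): mouth of the pin's vertical bore, 60 mm above the bench, in the top of an aluminium block 44 x 44 mm; bore 18 mm wide, 40 mm deep; axes as the clamp
- hinge (a point): middle of the lever's hinge axis (along clamp y), 148 mm above the bench, between two cheek plates (clamp x 38 to 62, y +-25, top z 158, so 43 mm from the pin's axis)
- pin: Loose steel pin 112 mm long, about 110 g, upright in the bore with 1 mm play all round; it blocks the lever's tail. Origin at the centre of its foot, z up its axis. Shank 16 mm diameter z 0 to 60; narrow neck 8 mm, z 60 to 74; collar 28 mm, z 74 to 79; round black knob 22 mm, z 79 to 112, to grip from above. Must rise 40 mm to leave the bore.
- collar (a point): point on the pin's axis at the underside of its collar (pin z 74), axes as the pin
- bracket: Fixed parking bracket on the clamp's -y side: white column (its x 20 to 46, y +-22) under a level steel plate 5 mm thick, top 95 mm above the bench, nothing higher. Foot plate 8 mm thick, x -20 to 50. Origin on the bench under the notch's seat. The 16 mm shank cannot go down through the notch: slide the neck in level from the -x side; the pin then hangs by its collar.
- notch (a point): Seat of the notch, on its centreline at the plate's top (95 mm over the bench); x points into the notch (the way to slide the pin), z up. Notch 12 mm wide, from x -26 to its closed square end at x +6; from x -26 out to x -38 the mouth flares to about 24 mm wide, plate about 52 mm wide there. Slide the neck in from x -55 or farther out.
- lever (a joint): clamp lever, rad: 0 = raised at rest (a spring lifts it), 0.36 = level against its stop. Pressing at the paddle takes 1 to 2 N, with a sprung catch to overcome at 0.24 to 0.30 (5 to 10 N); past about 0.31 the catch snaps over and holds the lever at about 0.35; short of that it springs back to 0. With the pin in its bore it moves less than 0.1.
- paddle (a point): centre of the top face of the lever's black paddle, 46 mm along the lever x 36 mm, 195 mm from the hinge axis. Raised: clamp x -130, z 224, tilted 0.36 rad (end up). Latched: clamp x -145, z 156, level. It travels on an arc about the hinge.
- bottle: soil bottle, 48 mm diameter, 92 mm high, loose in the clamp's square pocket under the lever; origin at the centre of its underside, pocket floor 24 mm above the bench. The lever's pad stops about 3 mm over its cap.
- jar_a: bystander: soil jar, 46 mm diameter, 85 mm high, origin at the centre of its underside
- jar_b: bystander: soil jar like jar_a, 46 mm diameter, 85 mm high
- dropper: bystander: small white bottle, 32 mm diameter, 70 mm high, origin under its centre
- reagent: bystander: white reagent bottle, 52 mm diameter, 105 mm high, origin under its centre
- beaker: bystander: glass beaker, 52 mm diameter, 60 mm high, origin under its centre
- spatula: bystander: spatula 150 mm long lying on the bench

How it is judged:
By the outcome, as a careful person would: the job done as asked, in the order asked, and still so for the second after the job is handed in, with the robot touching nothing.
It also fails if it takes over 51 s, if anything falls off the work surface, if the arm or the gripper's body presses on something with over 40 N, if the wrist force passes 120 N, or if a joint passes its speed limit or range.

### The arm

A 6-joint arm with a two-finger parallel gripper is mounted at the origin on the work surface. World frame = base frame: x ahead of the robot, y to its left, z up, the work surface at z = 0. Lengths are in m, angles in rad, forces in N, time in s.
With the tool pointing down it reaches from about 0.375 to 0.975 m from the base axis. Payload 3.8 kg.
Tool frame: the origin (TCP) lies at the centre of the arm's flange, where the gripper is bolted on; the fingertips stand 173 mm ahead of it and the grasp point (between the pads) lies 155 mm ahead of it (bot.tip_reach is the distance from the TCP to the fingertips, in m); z points along the fingers, y is the line along which they close (so a half turn about z gives the same grasp; the last joint's range is limited). The gripper opens to 85 mm and grips with 20 to 120 N. Pads are 22 mm wide; open, the fingers measure 114 mm over their backs; the gripper's body (76 mm by 85 mm) begins 54 mm behind the grasp point. The pads swing forward as they close: fully open they stand 13 mm farther back than shut.
Start: joints at [1.139, 0.264, 1.604, -0, 1.274, -0.037], TCP at [0.26, 0.623, 0.405] pointing down, gripper open.
Joint ranges: [-2.63, 2.63], [-0.94, 2.18], [0.31, 2.57], [-1.31, 4.45], [0, 2.66], [-2.55, 2.55]. Speed limits (rad/s): [2.57, 2.57, 3.14, 3.14, 3.14, 3.14].

### API

Orientations are given as a rotation vector (axis times angle).
In Python, from workcell import bot gives the robot as it stands.
- The arm moves only by the tool drive_tool, never from a script. Its arguments are lists of equal length, an entry for each row: "claw": the finger opening in mm, from 0 to 85.4; "slide": the shift along the world's x, y, z each as a share of 0.5 m, from -1 to 1, a list of three; "yaw": the turn about the world's z as a share of 180 degrees, from -1 to 1. A call has 1 to 8 rows; each row is the pose to reach, as a shift and turn from the pose commanded when the call began, turning the shorter way round; what a row does not reach only later rows make up. A row lasts 1/12 s, in which the tool goes at most 41.7 mm and 7.16 degrees, less where a joint would pass 70% of its speed; a pose out of reach is approached as far as the arm can. A call with a number of a shift or a turn outside -1 to 1 is refused whole. A call with a gripper value outside its range is refused whole. The fingers move at their own pace and stop on an object; "newtons" is the grip in N (left out, the last holds). Time passes only in rows, so rows that repeat a pose let the fingers close. It gives the time, the measured TCP pose, the force, the opening and the grip force at its end, in the units of the state.
- bot.read_state(): the state, without advancing time (a new reading comes with each control period).
- bot.read_camera(name): name is "scene" or "side" or "wrist"; returns a dict with "color" (420x560x3 uint8, red, green, blue), "depth" (420x560 float32, m along the optical axis (not along the pixel's ray), 0 where there is no reading), "mtx" (3x3 intrinsics, pixels), "eye" and "rotation" of the camera in the world. Camera axes: x right, y up, looking along -z (the intrinsics and any distortion apply to the point x, -y, -z); pixel columns grow to the right and rows downward; lengths in m; the calibration is good to about 2 mm. A picture is of the moment at which its call begins.
- bot.finish_job(): hands the job in; it is judged then, once.
The state is a dict: "time": time; "q": joint angles; "joint_vel": joint speeds; "joint_torque": joint torques, N m; "tool_pos": TCP position; "tcp_rot": TCP orientation; "wrist_force": force on the tool from outside, world axes, zero at the start; "torque": the same for the moment, N m; "width": opening from 0.0 (shut) to 1.0 (fully open); "grip_force": force on a finger pad.
Only numpy, scipy, OpenCV 4.12 (cv2) and the standard library are available. Lean on these libraries where they do the work, as an engineer would, in place of code of your own. Each camera call takes 0.05 s, during which the arm holds its last target. There are 200 camera calls.

## Working session

There is one attempt and no reset: what is moved stays moved. The work goes in short steps, Python scripts to look and compute and a tool call to move; the robot and the scene stay as the last step left them, time stands still between calls to the robot, and variables do not carry over. Pictures are saved under pics/ and viewed, at most 10 in all, crops included, and the job is handed in when it is done.

Besides the shell and the picture viewer there is one more tool, called after ">>>" in YAML: its name, and indented under it one key for each argument. drive_tool: Moves the arm, as the interface text tells. Shift numbers are shares of 0.5 m and turn numbers shares of 180 degrees, none past 1 either way. Its arguments: {"type":"object","properties":{"claw":{"type":"array","items":{"type":"number"}},"slide":{"type":"array","items":{"type":"array","items":{"type":"number"}}},"yaw":{"type":"array","items":{"type":"number"}},"newtons":{"type":"number"}},"required":["claw","slide","yaw"]}

```bash
mkdir -p pics; cat > h.py <<'E'
import numpy as np, cv2
from workcell import bot
def grab(n):
    c=bot.read_camera(n); np.savez(''+n+'.npz',**{k:np.asarray(v) for k,v in c.items()}); return c
def load(n): return dict(np.load(''+n+'.npz'))
def cloud(c):
    d=c['depth'];v,u=np.mgrid[:d.shape[0],:d.shape[1]]
    K=c['mtx']; x=(u-K[0,2])/K[0,0]*d; y=(v-K[1,2])/K[1,1]*d
    P=np.stack([x,-y,-d],-1)
    return P@np.asarray(c['rotation']).T+np.asarray(c['eye'])
E
python3 - <<'E'
from h import *
print(bot.read_state())
for n in ['scene','side']:
    c=grab(n); print(n,c.keys(),c['mtx'],c['eye'],c['rotation'])
    cv2.imwrite(f'pics/{n}0.png',c['color'][...,::-1])
E
```

```text
{'time': 0.0, 'q': array([ 1.13911458e+00,  2.64762656e-01,  1.60539439e+00,  2.36290467e-05,
        1.27372480e+00, -3.68933693e-02]), 'joint_vel': array([-2.86631148e-04,  4.59040271e-04, -6.36136101e-05,  6.51916236e-05,
        1.02522803e-04,  6.04517575e-04]), 'joint_torque': array([ 1.83293494e-03, -5.15102971e+01, -3.67319655e+01,  1.79029457e-04,
        1.24689043e-02, -8.35803746e-06]), 'tool_pos': array([0.25945963, 0.62275893, 0.40334418]), 'tcp_rot': array([-0.61601456, -3.08003919,  0.00348878]), 'wrist_force': array([ 1.03209265, -0.02452084, -0.72051776]), 'torque': array([-0.04760992,  0.05600882,  0.01977613]), 'grip_force': 0.0, 'width': 0.998993416041232}
scene dict_keys(['color', 'depth', 'mtx', 'eye', 'rotation']) [[500.92014197   0.         282.54126864]
 [  0.         500.92014197 214.34570128]
 [  0.           0.           1.        ]] [0.98688905 0.8672002  0.77836556] [0.30879565 1.23957633 2.33215481]
side dict_keys(['color', 'depth', 'mtx', 'eye', 'rotation']) [[393.18091848   0.         281.34034174]
 [  0.         393.18091848 205.32534953]
 [  0.           0.           1.        ]] [ 0.29315941 -0.57214682  0.67292073] [ 0.87763426 -0.17570626 -0.33675711]
```

View pics/scene0.png

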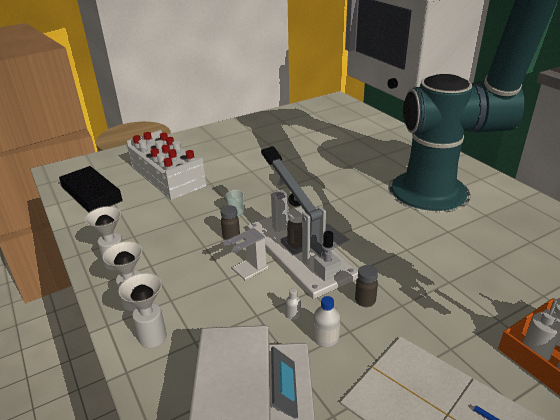

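View pics/side0.png

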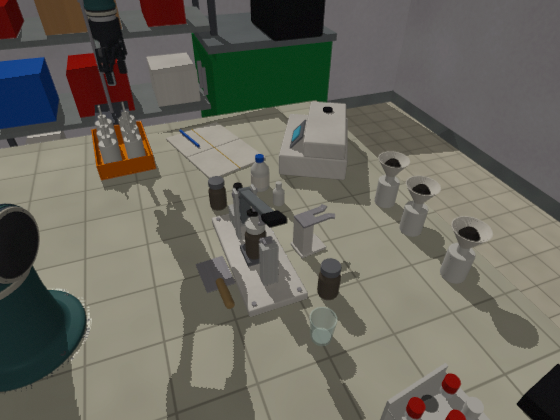

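The scene view shows the pin knob at about (328,240), the paddle at (270,155) and the bracket plate at (248,235). In the side view the knob is at (238,188), the paddle at (274,218) and the bracket plate at (315,217).

```bash
sed -i "s/np.asarray(c\['rotation'\]).T/cv2.Rodrigues(np.asarray(c['rotation'],float))[0].T/" h.py
python3 - <<'E'
from h import *
S=[]
for n,pts in [('scene',[(328,240),(270,155),(248,235)]),('side',[(238,188),(274,218),(315,217)])]:
    c=load(n);P=cloud(c);C=c['color']
    for u,v in pts: print(n,(u,v),P[v,u].round(4),C[v,u])
    m=(c['depth']>0); S.append((P[m],C[m]))
P=np.vstack([s[0] for s in S]);C=np.vstack([s[1] for s in S])
x0,x1,y0,y1=0.3,0.9,-0.25,0.35
# topdown: world x up->rows down, y to left
s=1000
k=(P[:,0]>x0)&(P[:,0]<x1)&(P[:,1]>y0)&(P[:,1]<y1)&(P[:,2]<0.3)&(P[:,2]>-.02)
P=P[k];C=C[k];o=np.argsort(P[:,2]);P=P[o];C=C[o]
im=np.zeros((600,600,3),np.uint8)
r=((x1-P[:,0])*s).astype(int);q=((y1-P[:,1])*s).astype(int)
for a in (0,1,2):
  for b in (0,1,2): im[np.clip(r+a-1,0,599),np.clip(q+b-1,0,599)]=C[:,::-1]
cv2.imwrite('pics/top.png',im)
E
```

```text
scene (328, 240) [0.4779 0.1683 0.1198] [12 15 15]
scene (270, 155) [ 0.483  -0.0696  0.2226] [18 21 21]
scene (248, 235) [0.6014 0.0278 0.0942] [111 105 108]
side (238, 188) [0.4704 0.1493 0.127 ] [36 38 39]
side (274, 218) [ 0.4719 -0.0889  0.2276] [19 20 22]
side (315, 217) [0.614  0.028  0.0934] [117 114 112]
```

View pics/top.png

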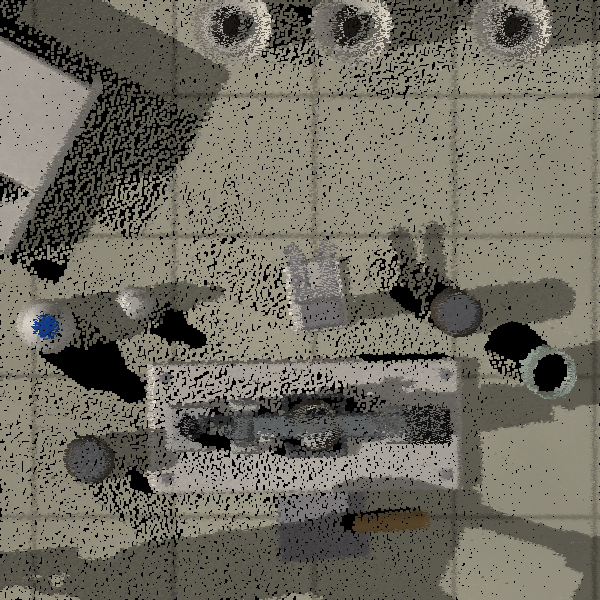

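The top-down map shows the clamp base spanning cols 150–457 and rows 362–490, with the pin end on the left. The bracket notch faces up (world +X) near (318,285). Next I fit the poses.

```bash
cat > fit.py <<'E'
from h import *
from scipy.optimize import least_squares
np.set_printoptions(precision=4,suppress=True)
def box(P,x0,x1,y0,y1,z0,z1): return (P[...,0]>x0)&(P[...,0]<x1)&(P[...,1]>y0)&(P[...,1]<y1)&(P[...,2]>z0)&(P[...,2]<z1)
def run(n):
    c=load(n);P=cloud(c)
    b=P[box(P,.40,.55,-.13,.22,.014,.026)]
    (cx,cy),wh,a=cv2.minAreaRect((b[:,:2]*1000).astype(np.float32)); print(n,'base',cx,cy,wh,a,'z',np.median(b[:,2]))
    h=np.radians(np.array([np.percentile(b[:,0],1),np.percentile(b[:,0],99),np.percentile(b[:,1],.5),np.percentile(b[:,1],99.5)])); print(' pct',np.degrees(h))
    t=P[box(P,.56,.68,-.03,.09,.085,.103)]
    (cx,cy),wh,a=cv2.minAreaRect((t[:,:2]*1000).astype(np.float32)); print(' plate',len(t),cx,cy,wh,a,np.median(t[:,2]))
    k=P[box(P,.44,.52,.12,.20,.104,.127)]
    f=least_squares(lambda p:np.hypot(k[:,0]-p[0],k[:,1]-p[1])-.011,[.475,.16],loss='soft_l1',f_scale=.001)
    k2=P[box(P,.44,.52,.12,.20,.125,.14)]
    print(' knob',len(k),f.x,np.abs(f.fun).mean(),'top',np.percentile(k2[:,2],95) if len(k2) else 0)
    d=P[box(P,.43,.52,-.12,-.04,.20,.26)&(c['color'].max(-1)<60)]
    print(' paddle',len(d),d.min(0),d.max(0),d.mean(0))
    return t
if __name__=='__main__':
    T=[run(n) for n in('scene','side')]
    im=np.zeros((480,480),np.uint8)
    for i,t in enumerate(T):
        r=((.68-t[:,0])*4000).astype(int);q=((.09-t[:,1])*4000).astype(int)
        for a,b in zip(r,q): cv2.circle(im,(int(b),int(a)),2,120+i*130,-1)
    cv2.imwrite('pics/plate.png',im)
E
python3 fit.py
```

```text
scene base 474.86669921875 45.007965087890625 (131.98707580566406, 316.4173278808594) 0.7833860516548157 z 0.01898039760440995
 pct [ 0.4118  0.5391 -0.1059  0.2006]
 plate 479 616.7600708007812 36.54722213745117 (87.64297485351562, 52.136165618896484) 5.4050445556640625 0.0935367863218034
 knob 83 [0.4727 0.1591] 0.0009380178058474129 top 0.13262278553243587
 paddle 231 [ 0.4586 -0.0965  0.2019] [ 0.4961 -0.0405  0.2312] [ 0.4796 -0.0728  0.2208]
side base 473.1689758300781 44.16053771972656 (129.78648376464844, 311.8276062011719) 0.8906992673873901 z 0.017835193211114486
 pct [ 0.4091  0.5371 -0.1103  0.1927]
 plate 499 615.3974609375 35.89743423461914 (86.11311340332031, 52.82014083862305) 4.647911071777344 0.09246765276705793
 knob 10 [0.4722 0.1611] 0.0008609826640990475 top 0.1308605773534202
 paddle 307 [ 0.4569 -0.1004  0.2079] [ 0.4922 -0.0468  0.2305] [ 0.4727 -0.0837  0.2229]
```

View pics/plate.png

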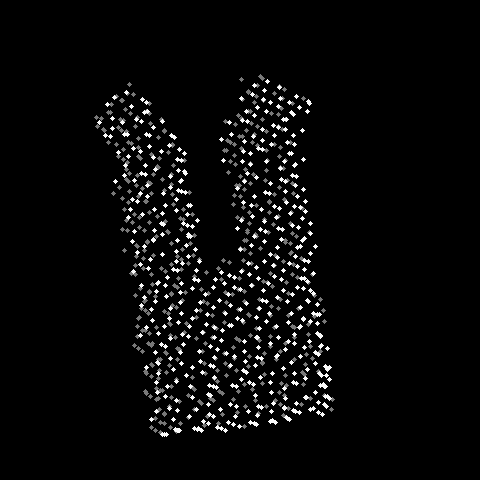

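The plate points show the notch centreline from the mouth at about (207,110) to the closed end at about (218,262), tilted roughly 5–6°. I'll fit a template to refine it.

```bash
cat > fit2.py <<'E'
from fit import *
from scipy.optimize import minimize
for ns in (['scene'],['side'],['scene','side']):
    m=np.zeros((480,480),np.uint8)
    for n in ns:
        P=cloud(load(n)); t=P[box(P,.56,.68,-.03,.09,.085,.103)]
        for p in t: cv2.circle(m,(int((.09-p[1])*4000),int((.68-p[0])*4000)),5,255,-1)
    m=cv2.erode(cv2.morphologyEx(m,cv2.MORPH_CLOSE,np.ones((9,9))),cv2.getStructuringElement(2,(11,11)))
    def poly(p):
        x,y,th,xe,w=p; q=np.array([[xe,w],[-26,w],[-38,26],[-38,12],[-26,6],[6,6],[6,-6],[-26,-6],[-38,-12],[-38,-26],[-26,-w],[xe,-w]])/1000
        c,s=np.cos(th),np.sin(th); W=np.stack([x+c*q[:,0]-s*q[:,1],y+s*q[:,0]+c*q[:,1]],1)
        return np.stack([(.09-W[:,1])*4000,(.68-W[:,0])*4000],1)
    def cost(p):
        p=np.array(p); v=np.array([p[0]/1000,p[1]/1000,p[2]/57.3,p[3],p[4]])
        k=np.zeros_like(m); cv2.fillPoly(k,[np.round(poly(v)*16).astype(np.int32)],255,shift=4)
        return 1-np.sum((k>0)&(m>0))/np.sum((k>0)|(m>0))
    best=min((minimize(cost,[621,36,a,48,22],method='Nelder-Mead',options=dict(initial_simplex=np.array([[621,36,a,48,22]]*6)+np.vstack([np.zeros(5),np.diag([4,4,4,3,2])]))) for a in(180+5,180-5)),key=lambda r:r.fun)
    print(ns,best.x,best.fun)
E
python3 fit2.py
```

```text
['scene'] [618.2215  36.4338 187.5132  40.8505  20.3231] 0.40128346979420226
['side'] [616.9647  34.2068 188.344   42.9005  21.0761] 0.34018774204411517
['scene', 'side'] [619.0375  35.4298 188.0793  45.1276  21.9779] 0.08741600137843897
```

>>> drive_tool:
  claw: [60,60,60,60,60,60,60,60]
  slide:
    - [0.425,-0.926,-0.09]
    - [0.425,-0.926,-0.09]
    - [0.425,-0.926,-0.09]
    - [0.425,-0.926,-0.09]
    - [0.425,-0.926,-0.09]
    - [0.425,-0.926,-0.09]
    - [0.425,-0.926,-0.09]
    - [0.425,-0.926,-0.09]
  yaw: [-0.374,-0.374,-0.374,-0.374,-0.374,-0.374,-0.374,-0.374]
  newtons: 40

```text
time: 0.77
tool_pos: [0.3982, 0.3193, 0.3748]
tcp_rot: [-2.024, -2.402, 0.001]
wrist_force: [1.0, 0.4, -0.1]
width: 0.701
grip_force: 0.0
```

>>> drive_tool:
  claw: [60,60,60,60,60,60,60,60]
  slide:
    - [0.148,-0.322,-0.031]
    - [0.148,-0.322,-0.031]
    - [0.148,-0.322,-0.031]
    - [0.148,-0.322,-0.031]
    - [0.148,-0.322,-0.031]
    - [0.148,-0.322,-0.031]
    - [0.148,-0.322,-0.031]
    - [0.148,-0.322,-0.031]
  yaw: [-0.055,-0.055,-0.055,-0.055,-0.055,-0.055,-0.055,-0.055]

```text
time: 1.43
tool_pos: [0.4718, 0.161, 0.3597]
tcp_rot: [-2.217, -2.225, 0.0]
wrist_force: [0.5, -0.5, -1.1]
width: 0.705
grip_force: 0.0
```

```bash
python3 - <<'E'
from h import *
s=bot.read_state();print(s['tool_pos'],s['tcp_rot'],s['q'],s['wrist_force'])
c=grab('wrist');print(c['eye'],c['rotation'])
P=cloud(c);print(P[210,280])
cv2.imwrite('pics/w1.png',c['color'][...,::-1])
E
```

```text
[0.47177202 0.16100843 0.35968351] [-2.21698669e+00 -2.22468884e+00  1.99894503e-04] [ 2.78679801e-01 -3.84433105e-02  2.02399034e+00  7.42450859e-04
  1.15657025e+00  2.74912676e-01] [ 0.48623706 -0.49299277 -1.07028718]
[0.47063446 0.22908123 0.32892162] [-2.74113155e-01  1.01737399e-04  3.35096358e-03]
[0.46825796 0.17039965 0.12324821]
```

View pics/w1.png

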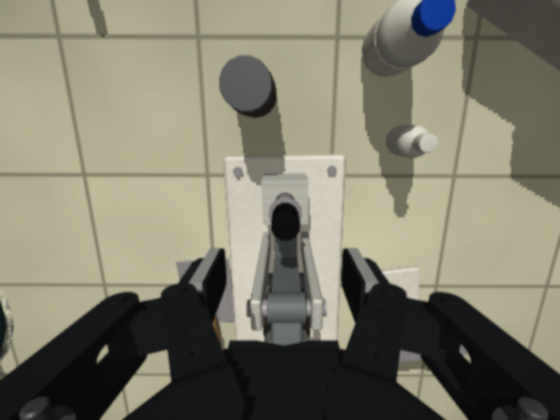

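The wrist view shows the knob at about (286,218), roughly centred between the fingers. I'll measure it from this cloud.

```bash
python3 - <<'E'
from fit import *
P=cloud(load('wrist')); t=P[box(P,.44,.51,.13,.19,.127,.137)]
print(len(t),np.median(t,0),(t.min(0)+t.max(0))/2,cv2.minEnclosingCircle((t[:,:2]*1000).astype(np.float32)))
k=P[box(P,.44,.52,.12,.20,.104,.128)]
f=least_squares(lambda p:np.hypot(k[:,0]-p[0],k[:,1]-p[1])-.011,[.475,.16],loss='soft_l1',f_scale=.001);print(len(k),f.x)
E
```

```text
687 [0.472  0.1616 0.1318] [0.4723 0.1608 0.1303] ((472.0765686035156, 160.81700134277344), 10.831748962402344)
219 [0.4721 0.16  ]
```

>>> drive_tool:
  claw: [60,60,60,60,60,60,60,60]
  slide:
    - [0,0,-0.05]
    - [0,0,-0.1]
    - [0,0,-0.13]
    - [0,0,-0.15]
    - [0,0,-0.165]
    - [0,0,-0.165]
    - [0,0,-0.165]
    - [0,0,-0.165]
  yaw: [0,0,0,0,0,0,0,0]

```text
time: 2.15
tool_pos: [0.4727, 0.1608, 0.2785]
tcp_rot: [2.217, 2.225, 0.003]
wrist_force: [-0.6, 0.5, -0.1]
width: 0.704
grip_force: 0.0
```

>>> drive_tool:
  claw: [10,10,10,10,10,10,10,10]
  slide:
    - [0,0,0]
    - [0,0,0]
    - [0,0,0]
    - [0,0,0]
    - [0,0,0]
    - [0,0,0]
    - [0,0,0]
    - [0,0,0]
  yaw: [0,0,0,0,0,0,0,0]
  newtons: 40

```text
time: 2.82
tool_pos: [0.4725, 0.1604, 0.2782]
tcp_rot: [2.217, 2.224, 0.002]
wrist_force: [-0.7, -0.5, 4.8]
width: 0.245
grip_force: 39.3
```

>>> drive_tool:
  claw: [10,10,10,10,10,10,10,10]
  slide:
    - [0,0,0.01]
    - [0,0,0.03]
    - [0,0,0.05]
    - [0,0,0.07]
    - [0,0,0.09]
    - [0,0,0.11]
    - [0,0,0.12]
    - [0,0,0.12]
  yaw: [0,0,0,0,0,0,0,0]

```text
time: 3.48
tool_pos: [0.4727, 0.1605, 0.3394]
tcp_rot: [2.217, 2.224, 0.004]
wrist_force: [0.0, 0.5, -1.2]
width: 0.241
grip_force: 39.4
```

>>> drive_tool:
  claw: [10,10,10,10,10,10,10,10]
  slide:
    - [0,0,0.03]
    - [0,0,0.06]
    - [0,0,0.08]
    - [0,0,0.08]
    - [0.04,-0.02,0.08]
    - [0.1,-0.06,0.08]
    - [0.16,-0.1,0.08]
    - [0.2,-0.14,0.08]
  yaw: [0,0,0,0,0,0,0,0]

```text
time: 4.15
tool_pos: [0.5738, 0.0896, 0.3765]
tcp_rot: [2.217, 2.226, 0.0]
wrist_force: [0.4, 0.7, -0.4]
width: 0.242
grip_force: 39.5
```

>>> drive_tool:
  claw: [10,10,10,10,10,10,10,10]
  slide:
    - [0.07,-0.03,0]
    - [0.14,-0.06,0]
    - [0.2,-0.08,0]
    - [0.23,-0.09,0]
    - [0.23,-0.09,0]
    - [0.23,-0.09,-0.04]
    - [0.23,-0.09,-0.08]
    - [0.23,-0.09,-0.08]
  yaw: [0,0,0,0,0,0,0,0]

```text
time: 4.82
tool_pos: [0.6845, 0.0455, 0.3313]
tcp_rot: [-2.213, -2.22, 0.011]
wrist_force: [-0.5, -0.9, -1.4]
width: 0.243
grip_force: 39.6
```

```bash
python3 - <<'E'
from fit import *
s=bot.read_state();print(s['tool_pos'],s['tcp_rot'],s['wrist_force'])
for n in('wrist','scene','side'):
    c=grab(n);P=cloud(c)
    t=P[box(P,.56,.665,-.03,.09,.09 if n=='wrist' else .085,.100 if n=='wrist' else .1)]; print(n,'plate',len(t),np.median(t[:,2]) if len(t) else 0)
    # collar / shank points below grip
    q=s['tool_pos']; k=P[box(P,q[0]-.03,q[0]+.03,q[1]-.03,q[1]+.03,.03,.14)]
    print(' pin pts',len(k)); 
    sh=k[(k[:,2]<.115-.0+.02-.0)&(k[:,2]>.06)]
    for a in np.arange(.03,.14,.01):
        kk=k[(k[:,2]>a)&(k[:,2]<a+.01)]
        if len(kk): print('  %.2f'%a,len(kk),kk.mean(0),kk.min(0)[:2],kk.max(0)[:2])
w=load('wrist')['color'];sd=load('side')['color'];
cv2.imwrite('pics/w2.png',np.hstack([w[100:400,80:480],cv2.resize(sd[150:300,230:430],(400,300))])[...,::-1])
E
```

```text
[0.6845 0.0455 0.3313] [-2.2126 -2.2201  0.0115] [-0.4517 -0.8946 -1.3935]
wrist plate 5318 0.09491235747644608
 pin pts 530
  0.07 28 [0.6813 0.0514 0.0775] [0.6736 0.0477] [0.6887 0.0533]
  0.08 71 [0.681  0.0515 0.0854] [0.6598 0.0271] [0.6886 0.0536]
  0.09 147 [0.6695 0.0484 0.0947] [0.6545 0.0244] [0.689  0.0614]
  0.10 84 [0.6816 0.0518 0.1053] [0.6738 0.0474] [0.6889 0.0536]
  0.11 102 [0.6816 0.0517 0.1152] [0.6742 0.0474] [0.6892 0.0537]
  0.12 96 [0.6815 0.0522 0.1246] [0.674  0.0478] [0.6884 0.0536]
  0.13 2 [0.6801 0.0535 0.1307] [0.6794 0.0533] [0.6807 0.0536]
scene plate 479 0.09349204469484351
 pin pts 196
  0.07 16 [0.6842 0.0485 0.0775] [0.6747 0.0403] [0.6897 0.0527]
  0.08 23 [0.6838 0.0508 0.086 ] [0.6555 0.0451] [0.6903 0.0599]
  0.09 46 [0.6729 0.044  0.0946] [0.6545 0.0166] [0.6901 0.064 ]
  0.10 24 [0.6844 0.0499 0.1047] [0.6756 0.0431] [0.6902 0.0562]
  0.11 30 [0.6847 0.0501 0.1153] [0.6762 0.0406] [0.6908 0.0541]
  0.12 26 [0.6845 0.0499 0.125 ] [0.6747 0.043 ] [0.6908 0.0535]
  0.13 31 [0.6841 0.0483 0.1342] [0.6769 0.042 ] [0.6907 0.0559]
side plate 499 0.0924742473922392
 pin pts 163
  0.07 8 [0.681  0.0404 0.0779] [0.6766 0.0373] [0.6878 0.048 ]
  0.08 22 [0.6795 0.0406 0.0851] [0.6546 0.0372] [0.6868 0.0535]
  0.09 36 [0.6726 0.0376 0.0945] [0.6547 0.0169] [0.6893 0.0602]
  0.10 17 [0.6811 0.0401 0.1042] [0.6767 0.0361] [0.6874 0.0488]
  0.11 27 [0.6807 0.0401 0.1147] [0.6748 0.0357] [0.6894 0.0491]
  0.12 22 [0.6806 0.0403 0.1245] [0.6757 0.0362] [0.6879 0.0489]
  0.13 31 [0.6822 0.0417 0.1344] [0.6759 0.0351] [0.6902 0.0503]
```

View pics/w2.png

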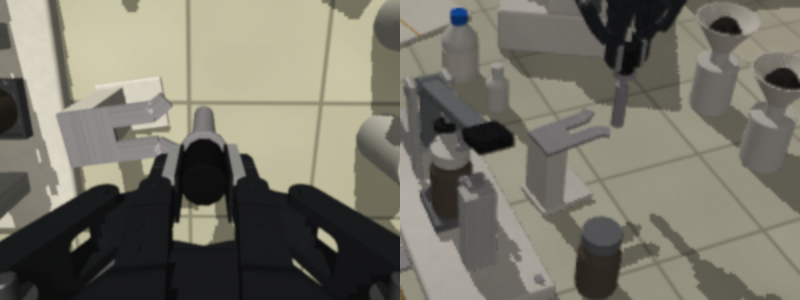

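The left crop (wrist) shows the pin held upright in the fingers beside the notched plate. The right crop (side) shows it hanging straight just outside the notch mouth. The wrist cloud is dense, so I'll refit the notch from it.

```bash
sed -i "s/for ns in .*/for ns in (['wrist'],['scene','side']):/; s/t=P\[box(P,.56,.68,-.03,.09,.085,.103)\]/t=P[box(P,.56,.668,-.03,.09,.088,.1)]/" fit2.py; python3 fit2.py; python3 - <<'E'
from fit import *
print(bot.read_state()['tool_pos'],bot.read_state()['tcp_rot'])
P=cloud(load('wrist'));t=P[box(P,.56,.668,-.03,.09,.090,.1)]
for x in np.arange(.60,.67,.005):
    y=np.sort(t[(t[:,0]>x)&(t[:,0]<x+.005),1])
    if len(y)>5:
        g=np.diff(y);i=g.argmax();print('%.4f'%(x+.0025),len(y),y[0],y[-1],'gap',y[i],y[i+1],'mid',(y[i]+y[i+1])/2)
E
```

```text
['wrist'] [619.9679  36.3309 188.1956  45.8214  21.8038] 0.05813018494185018
['scene', 'side'] [619.4375  35.6796 187.8185  45.2446  22.3022] 0.09421950120192313
[0.6865 0.0457 0.3372] [-2.2167 -2.2248  0.0013]
0.6025 361 0.011262824005268526 0.05596596960849818 gap 0.034841220829782735 0.035637353727471524 mid 0.03523928727862713
0.6075 372 0.011924812429184417 0.05674630942364769 gap 0.02106328923906177 0.021671314645055714 mid 0.021367301942058742
0.6125 388 0.012949872359327805 0.05747033625396878 gap 0.027185659590379857 0.0278908410329418 mid 0.02753825031166083
0.6175 284 0.012929253288605821 0.05816553977186577 gap 0.030160897147120128 0.04174475217778688 mid 0.0359528246624535
0.6225 290 0.013788117887440124 0.05901248007199878 gap 0.03105189892225102 0.04249440273713645 mid 0.036773150829693735
0.6275 290 0.014634051876428023 0.05983446636594639 gap 0.03146028544211772 0.04329237628213084 mid 0.03737633086212428
0.6325 292 0.015684298976874733 0.060392272643067554 gap 0.03247679349929067 0.043537333071099596 mid 0.03800706328519513
0.6375 287 0.016448819878247242 0.06108951115049373 gap 0.03303814591875527 0.04395116949908251 mid 0.03849465770891889
0.6425 298 0.01681271570741319 0.0638658989872333 gap 0.03344071960824049 0.04478227594611485 mid 0.03911149777717767
0.6475 287 0.018809329990237267 0.06762503231725828 gap 0.033759268029714934 0.04751478994055429 mid 0.04063702898513461
0.6525 210 0.020893599675026825 0.06684369901448098 gap 0.032779401244648065 0.05104390754496814 mid 0.0419116543948081
0.6575 58 0.026244760017950813 0.06114258430685917 gap 0.030022268590004175 0.05458456378753243 mid 0.0423034161887683
```

>>> drive_tool:
  claw: [10,10,10,10,10,10,10,10]
  slide:
    - [0,0,-0.04]
    - [0,0,-0.08]
    - [0,0,-0.1]
    - [0,0,-0.11]
    - [0,0,-0.11]
    - [0,0,-0.11]
    - [0,0,-0.11]
    - [0,0,-0.11]
  yaw: [0,0,0,0,0,0,0,0]

```text
time: 5.63
tool_pos: [0.6878, 0.0453, 0.284]
tcp_rot: [2.217, 2.224, 0.003]
wrist_force: [-0.8, -0.2, -0.9]
width: 0.241
grip_force: 39.6
```

```bash
python3 - <<'E'
from fit import *
for n in('wrist','scene','side'):
    c=grab(n);P=cloud(c);q=bot.read_state()['tool_pos']
    k=P[box(P,q[0]-.015,q[0]+.015,q[1]-.015,q[1]+.015,.015,.14)]
    s=k[(k[:,2]>.03)&(k[:,2]<.075)]
    if len(s)>5:
        f=least_squares(lambda p:np.hypot(s[:,0]-p[0],s[:,1]-p[1])-.008,q[:2],loss='soft_l1',f_scale=.001);print(n,len(s),f.x)
    cc=k[np.hypot(k[:,0]-q[0],k[:,1]-q[1])>.0085];print(' collar z',np.percentile(cc[:,2],[0,10,50,90]) if len(cc) else 0,'lowest',np.percentile(k[:,2],1))
print(bot.read_state())
E
```

```text
wrist 375 [0.6876 0.0451]
 collar z [0.0995 0.1047 0.1274 0.1377] lowest 0.03457792094582091
scene 110 [0.688  0.0443]
 collar z [0.0288 0.0796 0.1187 0.1356] lowest 0.02752921646318728
side 90 [0.6869 0.045 ]
 collar z [0.0273 0.0507 0.113  0.1347] lowest 0.027390668010361816
{'time': 5.7833, 'q': array([0.0296, 0.3808, 1.6836, 0.    , 1.0757, 0.0264]), 'joint_vel': array([ 0.0007,  0.0029,  0.0056,  0.0024, -0.001 ,  0.0019]), 'joint_torque': array([  0.0071, -55.4776, -34.334 ,   0.0006,  -0.0094,  -0.    ]), 'tool_pos': array([0.6874, 0.0453, 0.2833]), 'tcp_rot': array([2.2172, 2.2243, 0.0016]), 'wrist_force': array([-0.2547, -0.4078, -0.1914]), 'torque': array([0.0056, 0.0684, 0.0208]), 'grip_force': 39.55543041229248, 'width': 0.24147021273593652}
```

>>> drive_tool:
  claw: [10,10,10,10,10,10,10,10]
  slide:
    - [-0.02,-0.002,0]
    - [-0.04,-0.004,0]
    - [-0.06,-0.007,0]
    - [-0.08,-0.01,0]
    - [-0.1,-0.012,0]
    - [-0.12,-0.015,0]
    - [-0.138,-0.018,0]
    - [-0.138,-0.018,0]
  yaw: [0,0,0,0,0,0,0,0]

```text
time: 6.45
tool_pos: [0.6174, 0.0361, 0.2831]
tcp_rot: [2.216, 2.223, 0.004]
wrist_force: [1.7, -0.5, -0.8]
width: 0.244
grip_force: 40.2
```

>>> drive_tool:
  claw: [10,10,10]
  slide:
    - [0,0,-0.003]
    - [0,0,-0.005]
    - [0,0,-0.005]
  yaw: [0,0,0]

```text
time: 6.7
tool_pos: [0.6182, 0.0363, 0.2798]
tcp_rot: [2.218, 2.225, 0.0]
wrist_force: [0.4, 1.3, -0.8]
width: 0.243
grip_force: 40.2
```

```bash
python3 - <<'E'
from fit import *
for n in('wrist','scene','side'):
    c=grab(n);P=cloud(c);q=bot.read_state()['tool_pos']
    s=P[box(P,q[0]-.015,q[0]+.015,q[1]-.015,q[1]+.015,.03,.08)]
    if len(s)>5:
        f=least_squares(lambda p:np.hypot(s[:,0]-p[0],s[:,1]-p[1])-.008,q[:2],loss='soft_l1',f_scale=.001);print(n,len(s),f.x)
s=bot.read_state();print(s['tool_pos'],s['wrist_force'],s['width'])
a,b=load('scene')['color'][170:290,190:350],load('side')['color'][160:280,250:410]
cv2.imwrite('pics/in.png',np.hstack([cv2.resize(i,(400,300)) for i in(a,b)])[...,::-1])
E
```

```text
wrist 52 [0.6182 0.0361]
scene 101 [0.6182 0.0349]
side 50 [0.6177 0.0361]
[0.6183 0.0363 0.2797] [ 1.7075  0.4473 -0.3322] 0.24274939936167986
```

View pics/in.png

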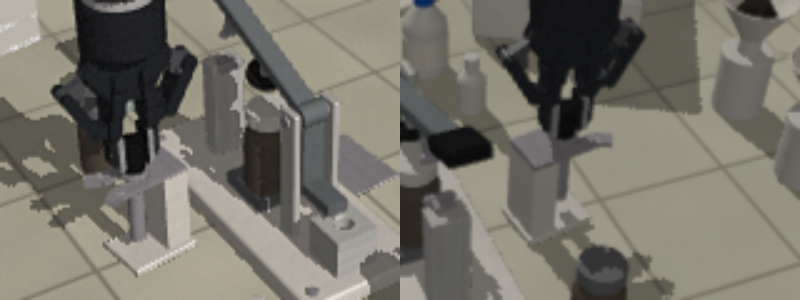

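Both views show the shank hanging below the plate inside the notch and the bore empty. I'll lower the last half millimetre and release.

>>> drive_tool:
  claw: [10,10,24,28,36,50,60,60]
  slide:
    - [0,0,-0.001]
    - [0,0,-0.001]
    - [0,0,-0.001]
    - [0,0,-0.001]
    - [0,0,-0.001]
    - [0,0,-0.001]
    - [0,0,-0.001]
    - [0,0,-0.001]
  yaw: [0,0,0,0,0,0,0,0]

```text
time: 7.52
tool_pos: [0.618, 0.0363, 0.2793]
tcp_rot: [-2.218, -2.225, 0.0]
wrist_force: [0.4, 0.3, -0.0]
width: 0.699
grip_force: 0.0
```

>>> drive_tool:
  claw: [60,60,60,60,60,60,60,60]
  slide:
    - [0,0,0.01]
    - [0,0,0.04]
    - [0,0,0.08]
    - [0,0,0.14]
    - [0,0,0.22]
    - [0,0,0.3]
    - [0,0,0.32]
    - [0,0,0.32]
  yaw: [0,0,0,0,0,0,0,0]

```text
time: 8.18
tool_pos: [0.6193, 0.0363, 0.4461]
tcp_rot: [2.213, 2.22, 0.012]
wrist_force: [0.2, 0.5, -0.6]
width: 0.705
grip_force: 0.0
```

```bash
python3 - <<'E'
from fit import *
s=bot.read_state();print(s['tool_pos'],s['wrist_force'],s['width'])
for n in('wrist','scene','side'):
    c=grab(n);P=cloud(c)
    for lo,hi,r in((.03,.08,.008),(.106,.127,.011)):
        s=P[box(P,.60,.64,.015,.055,lo,hi)]
        if n=='wrist' and lo>.1: s=P[box(P,.60,.64,.015,.055,.103,.14)]
        s=s[(np.hypot(s[:,0]-.618,s[:,1]-.036)<.016)]
        if len(s)>5:
            f=least_squares(lambda p:np.hypot(s[:,0]-p[0],s[:,1]-p[1])-r,[.618,.036],loss='soft_l1',f_scale=.001);print(n,len(s),f.x)
    k=P[box(P,.60,.64,.015,.055,.10,.15)];print(' top',np.percentile(k[:,2],98) if len(k) else 0, np.median(k[k[:,2]>np.percentile(k[:,2],90)-.003],0))
    d=P[box(P,.43,.52,-.12,-.04,.19,.26)&(c['color'].max(-1)<60)];
    if len(d): print(' paddle',d.min(0),d.max(0))
E
```

```text
[0.6193 0.0363 0.4461] [ 0.2089  0.4664 -0.6471] 0.7047870508370792
wrist 441 [0.6178 0.0358]
 top 0.13416859801589576 [0.6176 0.0372 0.1328]
 paddle [ 0.4732 -0.0748  0.2196] [ 0.4815 -0.0632  0.2247]
scene 102 [0.6179 0.0355]
scene 76 [0.6176 0.0349]
 top 0.13362913320949912 [0.619  0.037  0.1317]
 paddle [ 0.459  -0.0968  0.1985] [ 0.4949 -0.0408  0.2309]
side 52 [0.6176 0.0358]
side 71 [0.6177 0.0364]
 top 0.13165919123461284 [0.6164 0.0337 0.1302]
 paddle [ 0.4572 -0.1018  0.2014] [ 0.4916 -0.0414  0.2303]
```

The pin is hanging upright at +1.9 mm, with its knob top at about 133 mm, as expected. Next is the lever.

>>> drive_tool:
  claw: [0,0,0,0,0,0,0,0]
  slide:
    - [-0.05,-0.04,0]
    - [-0.12,-0.09,0]
    - [-0.18,-0.14,0]
    - [-0.24,-0.19,0]
    - [-0.286,-0.222,0]
    - [-0.286,-0.222,-0.02]
    - [-0.286,-0.222,-0.03]
    - [-0.286,-0.222,-0.03]
  yaw: [0,0,0,0,0,0,0,0]

```text
time: 9.0
tool_pos: [0.4744, -0.0745, 0.4211]
tcp_rot: [-2.215, -2.221, 0.004]
wrist_force: [0.1, -0.9, -0.8]
width: 0.002
grip_force: 0.0
```

>>> drive_tool:
  claw: [0,0,0,0]
  slide:
    - [0,0,0]
    - [0,0,0]
    - [0,0,0]
    - [0,0,0]
  yaw: [0,0,0,0]

```text
time: 9.33
tool_pos: [0.4758, -0.0743, 0.4245]
tcp_rot: [2.217, 2.226, 0.0]
wrist_force: [0.6, -0.5, -0.7]
width: 0.001
grip_force: 0.0
```

>>> drive_tool:
  claw: [0,0,0,0,0,0,0,0]
  slide:
    - [0,0,-0.03]
    - [0,0,-0.055]
    - [0,-0.004,-0.066]
    - [0,-0.008,-0.076]
    - [0,-0.013,-0.095]
    - [0,-0.019,-0.114]
    - [0,-0.023,-0.133]
    - [0,-0.027,-0.152]
  yaw: [0,0,0,0,0,0,0,0]

```text
time: 10.0
tool_pos: [0.4753, -0.0884, 0.3478]
tcp_rot: [2.218, 2.224, 0.002]
wrist_force: [-0.6, 4.5, 4.2]
width: 0.005
grip_force: 2.3
```

>>> drive_tool:
  claw: [0,0,0,0,0,0]
  slide:
    - [0,-0.001,-0.01]
    - [0,-0.002,-0.02]
    - [0,-0.003,-0.028]
    - [0,-0.004,-0.034]
    - [0,-0.004,-0.036]
    - [0,-0.004,-0.036]
  yaw: [0,0,0,0,0,0]

```text
time: 10.5
tool_pos: [0.4749, -0.0903, 0.3301]
tcp_rot: [-2.217, -2.225, 0.001]
wrist_force: [-0.9, -0.1, 1.2]
width: -0.003
grip_force: 0.7
```

>>> drive_tool:
  claw: [0,0,0]
  slide:
    - [0,0,-0.003]
    - [0,0,-0.004]
    - [0,0,-0.004]
  yaw: [0,0,0]

```text
time: 10.75
tool_pos: [0.4753, -0.0903, 0.329]
tcp_rot: [2.217, 2.225, 0.0]
wrist_force: [-0.7, -0.3, 5.2]
width: 0.0
grip_force: 2.1
```

>>> drive_tool:
  claw: [0,0,0,0,0,0,0,0]
  slide:
    - [0,0,0.02]
    - [0,0,0.06]
    - [0,0,0.12]
    - [0,0,0.2]
    - [0,0,0.26]
    - [0,0,0.3]
    - [0,0,0.3]
    - [0,0,0.3]
  yaw: [0,0,0,0,0,0,0,0]

```text
time: 11.42
tool_pos: [0.4754, -0.0902, 0.4806]
tcp_rot: [2.215, 2.222, 0.004]
wrist_force: [-0.3, -0.0, -1.0]
width: 0.001
grip_force: 0.0
```

```bash
python3 - <<'E'
from fit import *
s=bot.read_state();print(s['time'],s['tool_pos'],s['wrist_force'])
I=[]
for n in('scene','side'):
    o=load(n);c=grab(n);P=cloud(c)
    d=P[box(P,.43,.52,-.13,-.04,.135,.26)&(c['color'].max(-1)<60)];print(n,d.min(0),d.max(0))
    I.append(c['color'])
cv2.imwrite('pics/end.png',np.hstack([cv2.resize(i,(400,300)) for i in(I[0][120:345,180:480],I[1][120:345,170:470])])[...,::-1])
E
```

```text
11.4167 [ 0.4754 -0.0902  0.4806] [-0.2796 -0.0386 -0.9977]
scene [ 0.4584 -0.1139  0.1448] [ 0.4949 -0.0402  0.1604]
side [ 0.4572 -0.115   0.1422] [ 0.4915 -0.042   0.1587]
```

View pics/end.png

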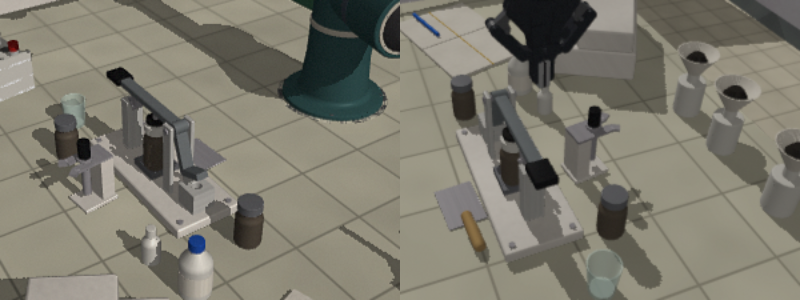

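The lever is level and latched with the paddle top at about 0.158 m. The pin hangs upright in the notch, the bottle is standing, and the bystanders have not moved.

```bash
python3 -c "
from workcell import bot
print(bot.finish_job())"
```

```text
the job is handed in; nothing more can be done
None
```

The job is handed in at about 11.5 s: the pin hangs fully in the notch by its neck and is released, the lever is latched down over the standing bottle, and the other items look unmoved in the final pictures.

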